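# Make up two microscope kits

### The job

Make up two kits for the microscopes: the blue tray gets the green-ringed objective, the orange-capped vial and the slide box, and the yellow tray gets the red-ringed objective and the white-capped vial. In each tray the objective stands nose up in the square bay with the black floor, the vial upright in the square bay with the white floor, and the slide box lies flat, lid up, in the long bay. Set everything down gently without dropping it, and leave the blue-ringed objective, the black-capped vial and the closed dish where they stand.

Things in the scene. Friction and masses are not known exactly. Their poses are not given: they have to be found in the camera images.
- obj_green: Microscope objective standing nose up, silver barrel with a green ring and green shoulder round a small steel nose; loose, about 110 g. 50 mm tall; plain round barrel 32 mm across from 5 to 40 mm up, foot 29 mm across, nose 17 mm across at the top. Origin: centre of its underside; z up its axis, round, so yaw means nothing.
- obj_red: Microscope objective standing nose up, silver barrel with a red ring and red shoulder round a small steel nose; loose, about 110 g. 50 mm tall; plain round barrel 32 mm across from 5 to 40 mm up, foot 29 mm across, nose 17 mm across at the top. Origin: centre of its underside; z up its axis, round, so yaw means nothing.
- obj_blue: Microscope objective standing nose up, silver barrel with a blue ring and blue shoulder round a small steel nose; loose, about 110 g. 50 mm tall; plain round barrel 32 mm across from 5 to 40 mm up, foot 29 mm across, nose 17 mm across at the top. Origin: centre of its underside; z up its axis, round, so yaw means nothing. It stays where it is.
- vial_orange: Closed amber glass sample vial, screw cap orange, standing upright; loose, about 45 g. 55 mm tall; body 28 mm across up to 41 mm, cap 30 mm across above that. Origin: centre of its underside; z up its axis, round, so yaw means nothing.
- vial_white: Closed amber glass sample vial, screw cap white, standing upright; loose, about 45 g. 55 mm tall; body 28 mm across up to 41 mm, cap 30 mm across above that. Origin: centre of its underside; z up its axis, round, so yaw means nothing.
- vial_black: Closed amber glass sample vial, screw cap black, standing upright; loose, about 45 g. 55 mm tall; body 28 mm across up to 41 mm, cap 30 mm across above that. Origin: centre of its underside; z up its axis, round, so yaw means nothing. It stays where it is.
- slide_box: Closed box of microscope slides, pale grey with a purple lid and a white label on top; loose, about 90 g. 84 mm long (its x), 36 mm wide (its y), 36 mm tall. Origin: centre of its underside, z up; lid does not open. Either way round will do.
- dish: Closed culture dish, low round disc, pale pink with a clear-grey lid rim; loose, about 40 g, 61 mm across, 15 mm tall. Origin: centre of its underside. It stays where it is.
- tray_blue: Blue kit tray fixed to the bench, 148 (x) by 152 (y), walls 12 high, 4 thick, floor 4 thick. Origin: centre of underside. Three open bays: 70 x 70 black-floored at x -35, y +37 (for an objective); 70 x 70 white-floored at x -35, y -37 (for a vial); long bay 66 (x) by 144 (y), bare blue floor, at x +37, y 0 (for a slide box). All mm, bay centres in the tray's own axes.
- tray_yellow: Yellow kit tray fixed to the bench, 148 (x) by 152 (y), walls 12 high, 4 thick, floor 4 thick. Origin: centre of underside. Three open bays: 70 x 70 black-floored at x -35, y +37 (for an objective); 70 x 70 white-floored at x -35, y -37 (for a vial); long bay 66 (x) by 144 (y), bare yellow floor, at x +37, y 0 (for a slide box). All mm, bay centres in the tray's own axes.

How it is judged:
By the outcome, as a careful person would: the job done as asked, in the order asked, and still so for the second after the job is handed in, with the robot touching nothing.
It also fails if it takes over 128 s, if anything falls off the work surface, if the arm or the gripper's body presses on something with over 40 N, if the wrist force passes 120 N, or if a joint passes its speed limit or range.

### The arm

A 6-joint arm with a two-finger parallel gripper is mounted at the origin on the work surface. World frame = base frame: x ahead of the robot, y to its left, z up, the work surface at z = 0. Lengths are in m, angles in degrees, forces in N, time in s.
With the tool pointing down it reaches from about 0.4 to 0.825 m from the base axis. Payload 7 kg.
Tool frame: the origin (TCP) lies on the centre line of the jaws, within the pads' length; the fingertips stand 8 mm ahead of it and the grasp point (between the pads) lies 11 mm behind it; z points along the fingers, y is the line along which they close (so a half turn about z gives the same grasp; the last joint's range is limited). The gripper opens to 88 mm and grips with 3 to 60 N. Pads are 19 mm wide; open, the fingers measure 130 mm over their backs; the gripper's body (78 mm by 193 mm) begins 47 mm behind the grasp point.
Start: joints at [-50.873, 20.546, 0.682, 0, -70.136, -16.507], TCP at [0.26, -0.623, 0.235] pointing down, gripper open.
Joint ranges: [-176.03, 176.03], [-82.01, 121.73], [-58.28, 71.71], [-173.87, 95.51], [-174.79, -0.11], [-173.66, 173.66]. Speed limits (degrees/s): [136.94, 136.94, 172.46, 180, 180, 180].

### API

Orientations are given as [roll, pitch, yaw] about the fixed x, y, z axes, in that order (R = Rz(yaw) Ry(pitch) Rx(roll)).
In Python, from plant import ctrl, vision gives the robot as it stands. The module is installed in compiled form; this text tells all that it offers.
- The arm moves only by the tool move_arm, never from a script. Its argument "moves" is one flat list of numbers, 7 for each row, row after row: the finger opening in cm, from 0 to 8.76, then the shift along the tool's x, y, z in cm, then the turn, a rotation vector about the tool's x, y, z in rad. A call has 1 to 8 rows; each row shifts and turns the commanded pose from where the row before left it, along the tool's axes as they then stand; what a row does not reach is not made up. A row lasts 1/10 s, in which the tool goes at most 50 mm and 8.59 degrees, less where a joint would pass 70% of its speed; a pose out of reach is approached as far as the arm can. A call with a gripper value outside its range is refused whole. The fingers move at their own pace and stop on an object; the grip force is fixed at half the most. Time passes only in rows, so rows that do not move let the fingers close. It gives the time, the measured TCP pose, the force, the opening and the grip force at its end, in the units of the state.
- ctrl.get_obs(): the state, without advancing time (a new reading comes with each control period).
- vision.snapshot(name): name is "scene" or "side" or "wrist"; returns (picture, depth): 420x560x3 uint8, red, green, blue; 420x560 float32, m along the optical axis (not along the pixel's ray), 0 where there is no reading.
- vision.camera_model(name): a dict with "vertical_fov" (degrees; the focal length in pixels is half the picture's height over the tangent of half this angle, whatever the lens; pixels are square), "cx", "cy" (the principal point, pixels), "D" ([k1, k2, p1, p2, k3] as OpenCV has them; the pictures are not rectified), "cam_to_world" (4x4, takes a point from camera to world coordinates). Camera axes: x right, y down, z forward; pixel columns grow to the right and rows downward; lengths in m; the calibration is good to about 2 mm. A picture is of the moment at which its call begins: read the wrist's pose just before it. camera_model takes no time and is no camera call; for the wrist camera it gives the pose at the moment of the call.
- ctrl.close_job(): hands the job in; it is judged then, once.
The state is a dict: "clock": time; "joint_pos": joint angles; "qvel": joint speeds; "tau": joint torques, N m; "tool_pos": TCP position; "orientation": TCP orientation; "force": force on the tool from outside, world axes, zero at the start; "moment": the same for the moment, N m; "opening": finger opening in m; "gripper_force": force on a finger pad.
Only numpy, scipy, OpenCV 4.12 (cv2) and the standard library are available. Lean on these libraries where they do the work, as an engineer would, in place of code of your own. Each camera call takes 0.05 s, during which the arm holds its last target. There are 200 camera calls.

## Working session

There is one attempt and no reset: what is moved stays moved. The work goes in short steps, Python scripts to look and compute and a tool call to move; the robot and the scene stay as the last step left them, time stands still between calls to the robot, and variables do not carry over. Pictures are saved under pics/ and viewed, at most 14 in all, crops included, and the job is handed in when it is done.

Besides the shell and the picture viewer there is one more tool, called after "Request:" as name(argument=value, ...) on one line, values as JSON. move_arm: Moves the arm, as the interface text tells. Its arguments: {"type":"object","properties":{"moves":{"type":"array"}},"required":["moves"]}

```bash
mkdir -p pics
cat > h.py <<'E'
import numpy as np, cv2
from plant import ctrl, vision
def snap(n):
    m=vision.camera_model(n); p,d=vision.snapshot(n); return p,d,m
def K(m):
    f=210/np.tan(np.radians(m["vertical_fov"])/2); return np.array([[f,0,m["cx"]],[0,f,m["cy"]],[0,0,1.]])
def rays(m,uv):
    q=cv2.undistortPoints(np.array(uv,float).reshape(-1,1,2),K(m),np.array(m["D"],float)).reshape(-1,2)
    T=np.array(m["cam_to_world"]); return T[:3,3],np.c_[q,np.ones(len(q))]@T[:3,:3].T
def onplane(m,uv,z):
    o,r=rays(m,uv); return o+r*((z-o[2])/r[:,2])[:,None]
E
python3 - <<'E'
from h import *
for n in ("scene","side","wrist"):
    p,d,m=snap(n); cv2.imwrite(f"pics/{n}0.png",p[:,:,::-1]); np.savez(f"{n}0.npz",p=p,d=d,T=m["cam_to_world"])
    print(n,m["vertical_fov"],m["cx"],m["cy"],m["D"],np.round(m["cam_to_world"],3).tolist())
print(ctrl.get_obs())
E
```

```text
scene 42.30760564446267 278.4833335179866 213.4319697115926 [-0.01399375  0.          0.          0.          0.        ] [[-0.099, 0.593, -0.799, 1.385], [0.995, 0.069, -0.072, 0.059], [0.012, -0.802, -0.597, 0.646], [0.0, 0.0, 0.0, 1.0]]
side 46.150765626784185 290.9555997351047 211.02199137636237 [-0.02990884  0.          0.          0.          0.        ] [[-0.953, -0.184, 0.242, 0.339], [-0.304, 0.544, -0.782, 0.737], [0.012, -0.819, -0.574, 0.593], [0.0, 0.0, 0.0, 1.0]]
wrist 65.85408248956641 273.82251961586906 209.64233782354137 [-0.04736132  0.          0.          0.          0.        ] [[-0.385, 0.881, 0.276, 0.185], [0.923, 0.366, 0.117, -0.655], [0.002, 0.3, -0.954, 0.384], [0.0, 0.0, 0.0, 1.0]]
{'clock': 0.15, 'joint_pos': array([-5.08737405e+01,  2.05827329e+01,  6.46186680e-01, -1.22127768e-02,
       -7.01374423e+01, -1.65079072e+01]), 'qvel': array([ 0.06583369, -0.16608724,  0.2115956 ,  0.01198615,  0.06445795,
       -0.02958221]), 'tau': array([-3.45304315e-04, -5.83274138e+01,  2.93290651e+01,  7.00113997e+00,
        8.79034982e-03, -1.04783715e-04]), 'tool_pos': array([ 0.2594331 , -0.62276286,  0.23384009]), 'orientation': array([ 1.79925799e+02, -1.00161248e-02, -1.57385798e+02]), 'force': array([ 0.01397973, -0.72291706, -0.04498616]), 'moment': array([-0.00631142,  0.00356999,  0.01407949]), 'gripper_force': 0.0, 'opening': 0.08786821194775032}
```

View pics/scene0.png

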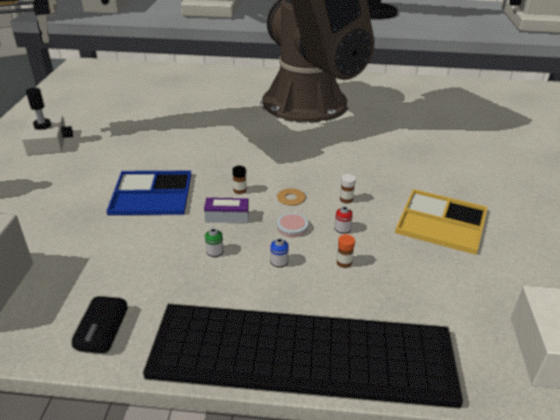

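View pics/side0.png

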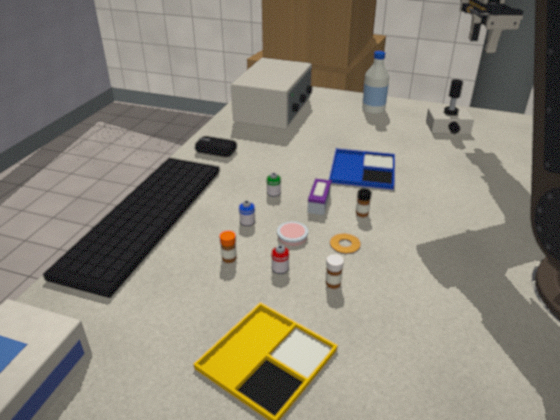

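The scene view has the blue tray at about (150,192) and the yellow one at (443,220). Green objective is at (214,242), blue (279,252), red (343,220). Caps: orange (346,250), white (348,185), black (239,175). Slide box is at (227,209), dish at (292,224), and a stray orange ring at (291,197).

```bash
cat > m.py <<'E'
from h import *
H={"green":((50,80),.041),"red":None}
def pts(p,d,m):
    v,u=np.mgrid[0:420,0:560]; uv=np.c_[u.ravel(),v.ravel()]
    o,r=rays(m,uv); return (o+r*d.reshape(-1,1)).reshape(420,560,3)
for n in ("scene","side"):
    z=np.load(f"{n}0.npz"); m=vision.camera_model(n); P=pts(z["p"],z["d"],m)
    hsv=cv2.cvtColor(z["p"],cv2.COLOR_RGB2HSV)
    ok=(z["d"]>0)&(P[...,0]>.3)&(P[...,0]<.82)&(abs(P[...,1])<.5)
    g=ok&(P[...,2]<.006); print(n,"table z",np.median(P[g][:,2]))
    lab=cv2.connectedComponentsWithStats((ok&(P[...,2]>.010)&(P[...,2]<.07)).astype(np.uint8))
    for i in range(1,lab[0]):
        k=lab[1]==i
        if k.sum()<40: continue
        Q=P[k]; zt=np.percentile(Q[:,2],97); t=Q[Q[:,2]>zt-.005]
        kk=k&(P[...,2]>zt-.012)
        lo=Q.min(0);hi=Q.max(0)
        print("c",np.round(lab[3][i]),"ztop %.3f"%zt,"topmean",np.round(t[:,:2].mean(0),4),"mid",np.round((lo+hi)[:2]/2,4),"ext",np.round((hi-lo)[:2],3),"hsv",np.median(hsv[kk],0), k.sum())
    for nm,lo,hi in (("blue",(105,150,60),(125,255,255)),("yellow",(18,150,90),(32,255,255))):
        k=cv2.inRange(hsv,lo,hi)
        k=cv2.morphologyEx(k,cv2.MORPH_CLOSE,np.ones((3,3)))
        c=max(cv2.findContours(k,0,2)[0],key=cv2.contourArea)
        h=cv2.convexHull(c).reshape(-1,2)
        W=onplane(m,h,.012)[:,:2].astype(np.float32)
        r=cv2.minAreaRect(W*1000); print(nm,np.round(r[0],1),np.round(r[1],1),round(r[2],1))
        # white/black floor
        msk=np.zeros((420,560),np.uint8); cv2.fillPoly(msk,[h.reshape(-1,1,2)],1); msk=cv2.erode(msk,np.ones((3,3)))
        for f,kk in (("white",(hsv[...,1]<60)&(hsv[...,2]>150)),("black",hsv[...,2]<45)):
            yy,xx=np.nonzero(kk&(msk>0)); print("  ",f,np.round(onplane(m,[[xx.mean(),yy.mean()]],.004)[0],3),len(xx))
E
python3 m.py
```

```text
scene table z -9.514217233519418e-05
c [239. 177.] ztop 0.056 topmean [ 0.4508 -0.1083] mid [ 0.4491 -0.1086] ext [0.034 0.029] hsv [30.  57.5 12. ] 324
c [152. 191.] ztop 0.014 topmean [ 0.4874 -0.2841] mid [ 0.4819 -0.2877] ext [0.167 0.166] hsv [113. 192. 117.] 577
c [347. 186.] ztop 0.056 topmean [0.4581 0.115 ] mid [0.4559 0.1152] ext [0.033 0.029] hsv [ 19.  15. 182.] 345
c [444. 219.] ztop 0.014 topmean [0.5137 0.3038] mid [0.5103 0.3028] ext [0.187 0.188] hsv [ 22. 162. 172.] 662
c [226. 208.] ztop 0.038 topmean [ 0.5467 -0.1178] mid [ 0.546 -0.118] ext [0.045 0.085] hsv [140.  86. 109.] 945
c [343. 218.] ztop 0.050 topmean [0.5574 0.1086] mid [0.5584 0.1078] ext [0.031 0.032] hsv [  1. 146. 141.] 358
c [292. 223.] ztop 0.018 topmean [0.5651 0.0116] mid [0.5634 0.0112] ext [0.063 0.059] hsv [  4.  48. 175.] 533
c [214. 241.] ztop 0.050 topmean [ 0.6515 -0.1221] mid [ 0.6532 -0.1221] ext [0.028 0.031] hsv [ 63. 105. 111.] 389
c [345. 249.] ztop 0.056 topmean [0.655  0.1111] mid [0.6543 0.1112] ext [0.032 0.029] hsv [  9. 194. 186.] 453
c [ 14. 268.] ztop 0.068 topmean [ 0.7654
[... 1781 characters left out ...]
0.03 ] hsv [ 13. 243. 221.] 392
c [280. 258.] ztop 0.050 topmean [0.5538 0.1108] mid [0.554  0.1101] ext [0.032 0.033] hsv [  3. 154. 145.] 395
c [334. 269.] ztop 0.057 topmean [0.4543 0.1176] mid [0.4549 0.117 ] ext [0.028 0.029] hsv [ 17.  13. 219.] 471
c [267. 360.] ztop 0.014 topmean [0.504  0.3096] mid [0.5075 0.3018] ext [0.186 0.19 ] hsv [ 24. 241. 209.] 1607
c [ 55. 373.] ztop 0.068 topmean [0.7546 0.444 ] mid [0.7541 0.4374] ext [0.007 0.125] hsv [ 21.  24. 110.] 2589
blue [ 478.3 -278.9] [142.2 158.6] 7.4
   white [ 0.461 -0.328  0.004] 180
   black [ 0.441 -0.265  0.004] 245
yellow [506.7 306.2] [156.9 151.2] 71.8
   white [0.463 0.278 0.004] 1454
   black [0.487 0.347 0.004] 1660
```

Request:
move_arm(moves=[5.6, 0, 0, -0.7, 0, 0, 0.13, 5.6, 0, 0, -0.7, 0, 0, 0.13, 5.6, 0, 0, -0.6, 0, 0, 0.134, 5.6, -1.5, 2, 0, 0, 0, 0, 5.6, -3, 3.8, 0, 0, 0, 0, 5.6, -3.2, 4.1, 0, 0, 0, 0, 5.6, -3.2, 4.1, 0, 0, 0, 0, 5.6, -3.2, 4.1, 0, 0, 0, 0])

```text
clock: 0.95
tool_pos: [0.3974, -0.445, 0.2544]
orientation: [180.0, -0.0, -180.0]
force: [1.2, 0.3, 1.0]
opening: 0.056
gripper_force: 0.0
```

Request:
move_arm(moves=[5.6, -3.2, 4.1, 0, 0, 0, 0, 5.6, -3.2, 4.1, 0, 0, 0, 0, 5.6, -3.2, 4.1, 1, 0, 0, 0, 5.6, -3.2, 4.1, 2, 0, 0, 0, 5.6, -3.2, 4.1, 2, 0, 0, 0, 5.6, -3.2, 4.1, 2, 0, 0, 0, 5.6, -3.2, 4.1, 2, 0, 0, 0, 5.6, -2.7, 3.9, 1, 0, 0, 0])

```text
clock: 1.75
tool_pos: [0.6303, -0.1411, 0.1614]
orientation: [180.0, -0.1, -180.0]
force: [0.3, -1.2, -0.4]
opening: 0.0558
gripper_force: 0.0
```

```bash
cat > w.py <<'E'
# usage: w.py [name]; finds tall things in the wrist view: world xy of the top faces
from h import *; from m2 import pts; import sys
o=ctrl.get_obs(); p,d,m=snap("wrist")
if len(sys.argv)>1: cv2.imwrite(f"pics/{sys.argv[1]}.png",p[:,:,::-1])
P=pts(p,d,m); hsv=cv2.cvtColor(p,cv2.COLOR_RGB2HSV)
print("t",round(o["clock"],2),"tcp",np.round(o["tool_pos"],4),np.round(o["orientation"],2),"open",round(o["opening"],4),"g",o["gripper_force"],"F",np.round(o["force"],1))
ok=(d>0)&(P[...,2]>.008)&(P[...,2]<.062)
g=(d>0)&(abs(P[...,2])<.006); print("table z",np.round(np.median(P[g][:,2]),4))
n,L,S,C=cv2.connectedComponentsWithStats(ok.astype(np.uint8))
for i in range(1,n):
    k=L==i
    if k.sum()<300: continue
    Q=P[k]; zt=np.percentile(Q[:,2],98); kt=k&(P[...,2]>zt-.006); T=P[kt]
    r=cv2.minAreaRect((T[:,:2]*1000).astype(np.float32))
    print("px",np.round(C[i]),"ztop %.3f"%zt,"top",np.round(r[0],1),np.round(r[1],1),round(r[2],1),"mean",np.round(T.mean(0)[:2]*1000,1),"hsv",np.median(hsv[kt],0))
E
sed -n '/^def pts/,/reshape(420/p' m.py > t; (echo "from h import *"; cat t) > m2.py; python3 w.py w1
```

```text
t 1.75 tcp [ 0.6303 -0.1411  0.1614] [ 1.7999e+02 -1.2000e-01 -1.7997e+02] open 0.0558 g 0.0 F [ 0.3 -1.2 -0.4]
table z -0.0001
px [101.  60.] ztop 0.013 top [ 501.2 -288.7] [109.6 154.1] 7.5 mean [ 507.7 -292.6] hsv [111. 204. 195.]
px [301. 101.] ztop 0.038 top [ 543.9 -119.7] [36.9 85.1] 5.1 mean [ 543.5 -119.8] hsv [141. 144. 164.]
px [441. 124.] ztop 0.017 top [562.5  10.6] [59.1 60.7] 0.5 mean [561.8   9.2] hsv [  3.  71. 179.]
px [543. 119.] ztop 0.043 top [556.2  95.2] [28.1 11.5] 12.0 mean [556.5  94.5] hsv [  0.  219.  135.5]
px [293. 220.] ztop 0.051 top [ 647.7 -124. ] [19.9 20.2] 73.4 mean [ 647.1 -124.1] hsv [ 61.  16. 150.]
px [536. 226.] ztop 0.056 top [653.5 104. ] [29.3 17.6] 11.0 mean [652.7 103.5] hsv [ 11. 213. 247.]
px [417. 234.] ztop 0.051 top [663.2  -5.6] [20.6 20.2] 8.4 mean [661.8  -6.7] hsv [113.   16.5 167. ]
px [299. 346.] ztop 0.019 top [ 802.2 -111.6] [115.   11.1] 89.8 mean [ 801.4 -112.9] hsv [128.  27.  31.]
```

View pics/w1.png

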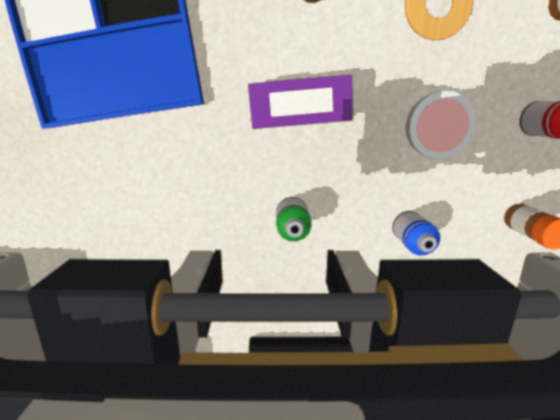

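The wrist view shows the green objective at (293,222), the slide box at (301,101), the blue objective at (417,234) and the dish at (442,124). The arm was still settling when this was taken, so I'll measure again at rest.

```bash
python3 w.py w2
```

```text
t 1.8 tcp [ 0.6336 -0.1362  0.1598] [ 1.7996e+02 -1.1000e-01 -1.7980e+02] open 0.0562 g 0.0 F [3.6 1.  0.3]
table z -0.0001
px [95. 56.] ztop 0.013 top [ 503.5 -288.3] [105.1 154.3] 7.3 mean [ 509.  -291.9] hsv [111. 205. 195.]
px [295.  97.] ztop 0.038 top [ 543.8 -119.8] [37.1 84.7] 4.9 mean [ 543.5 -119.6] hsv [141.  144.5 164. ]
px [437. 121.] ztop 0.017 top [562.4  10.2] [59.5 60.3] 1.5 mean [561.8   9.2] hsv [  3.  71. 179.]
px [542. 116.] ztop 0.044 top [556.   95.7] [28.8 10.4] 10.6 mean [556.3  95.6] hsv [  0. 219. 140.]
px [287. 217.] ztop 0.051 top [ 648.4 -124.2] [20.6 19.1] 0.3 mean [ 647.2 -124.3] hsv [ 60.  15. 152.]
px [535. 224.] ztop 0.056 top [653.5 105. ] [29.6 21.2] 10.6 mean [652.4 104.8] hsv [ 11. 213. 247.]
px [413. 232.] ztop 0.051 top [661.7  -6.1] [17.8 21. ] 41.6 mean [661.9  -6.5] hsv [114.  17. 164.]
px [297. 345.] ztop 0.019 top [ 803.2 -109.1] [119.8  13.4] 89.7 mean [ 802.2 -110.9] hsv [135.  29.  31.]
```

Request:
move_arm(moves=[5.6, 0, 0, 0, 0, 0, 0, 5.6, 0, 0, 0, 0, 0, 0, 5.6, 0, 0, 0, 0, 0, 0])

```text
clock: 2.15
tool_pos: [0.6297, -0.1438, 0.1638]
orientation: [180.0, 0.0, 180.0]
force: [0.4, -0.5, -0.3]
opening: 0.0562
gripper_force: 0.0
```

Request:
move_arm(moves=[5.6, -0.9, 1.0, 2, 0, 0, 0, 5.6, -0.9, 1.1, 2, 0, 0, 0, 5.6, 0, 0, 3, 0, 0, 0, 5.6, 0, 0, 3, 0, 0, 0, 5.6, 0, 0, 2.5, 0, 0, 0, 5.6, 0, 0, 1.5, 0, 0, 0, 5.6, 0, 0, 0.5, 0, 0, 0, 5.6, 0, 0, 0, 0, 0, 0])

```text
clock: 2.95
tool_pos: [0.6481, -0.1224, 0.0185]
orientation: [-180.0, -0.0, -180.0]
force: [0.1, 0.2, 0.3]
opening: 0.0557
gripper_force: 0.0
```

Request:
move_arm(moves=[5.6, 0, 0, 0, 0, 0, 0, 5.6, 0, 0, 0, 0, 0, 0])

```text
clock: 3.15
tool_pos: [0.649, -0.1219, 0.0198]
orientation: [180.0, 0.1, -180.0]
force: [-0.9, -0.4, 0.7]
opening: 0.0559
gripper_force: 0.0
```

```bash
python3 w.py w3
```

```text
t 3.15 tcp [ 0.649  -0.1219  0.0198] [ 1.8000e+02  1.4000e-01 -1.7995e+02] open 0.0559 g 0.0 F [-0.9 -0.4  0.7]
table z -0.0002
px [59. 48.] ztop 0.013 top [ 536.2 -230.9] [25.3 49.6] 8.4 mean [ 540.6 -220.7] hsv [111. 206. 208.]
px [278.  47.] ztop 0.037 top [ 544.4 -119.7] [36.1 84.5] 4.2 mean [ 545.3 -121. ] hsv [141. 151. 171.]
px [528. 102.] ztop 0.017 top [565.7  -3.1] [60.6 34.6] 13.4 mean [564.   -2.8] hsv [  5.  53. 187.]
px [270. 267.] ztop 0.048 top [ 640.3 -124.3] [12.5 24.6] 0.5 mean [ 640.8 -124. ] hsv [ 64. 186. 110.]
px [199. 273.] ztop 0.055 top [ 638.8 -157.5] [15.6  3.7] 78.6 mean [ 638.7 -157.4] hsv [ 18.  33. 121.]
px [349. 273.] ztop 0.055 top [638.7 -87.1] [ 3.3 15.7] 12.0 mean [638.6 -87. ] hsv [ 18.  33. 122.]
px [502. 271.] ztop 0.035 top [646.9  -4.7] [1.9 7.2] 0.4 mean [646.9  -5.2] hsv [113. 160. 120.]
```

View pics/w3.png

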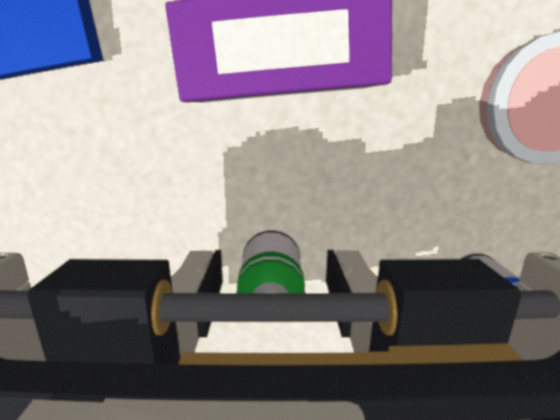

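The green barrel, centred at column 270, stands between the fingers, whose middle is at column 275. I'll shift by 1.5 mm, close and lift.

Request:
move_arm(moves=[5, 0, -0.15, 0, 0, 0, 0, 3.5, 0, 0, 0, 0, 0, 0, 0, 0, 0, 0, 0, 0, 0, 0, 0, 0, 0, 0, 0, 0, 0, 0, 0, 0, 0, 0, 0, 0, 0, 0, 0, 0, 0, 0, 0, 0, -0.5, 0, 0, 0, 0, 0, 0, -2, 0, 0, 0])

```text
$.moves: bad value
```

Request:
move_arm(moves=[5, 0, -0.15, 0, 0, 0, 0, 3.5, 0, 0, 0, 0, 0, 0, 2, 0, 0, 0, 0, 0, 0, 2, 0, 0, 0, 0, 0, 0, 2, 0, 0, 0, 0, 0, 0, 2, 0, 0, -0.5, 0, 0, 0, 2, 0, 0, -2, 0, 0, 0])

```text
clock: 3.9
tool_pos: [0.6462, -0.1233, 0.0414]
orientation: [180.0, -0.3, -180.0]
force: [-0.1, -0.3, -1.9]
opening: 0.0311
gripper_force: 30.0
```

Request:
move_arm(moves=[2, 0, 0, -4, 0, 0, 0, 2, 0.8, -0.55, -3.8, 0, 0, 0, 2, 2.5, -1.7, 0, 0, 0, 0, 2, 3.5, -2.2, 0, 0, 0, 0, 2, 3.5, -2.2, 0, 0, 0, 0, 2, 3.5, -2.2, 0, 0, 0, 0, 2, 3.5, -2.2, 0, 0, 0, 0, 2, 2.2, -1.5, 0, 0, 0, 0])

```text
clock: 4.7
tool_pos: [0.4505, -0.2497, 0.1216]
orientation: [180.0, -0.0, 180.0]
force: [1.2, -0.5, -1.2]
opening: 0.0315
gripper_force: 30.0
```

Request:
move_arm(moves=[2, 0.8, -0.7, 0, 0, 0, 0, 2, 0, 0, 0, 0, 0, 0, 2, 0, 0, 0, 0, 0, 0, 2, 0, 0, 0, 0, 0, 0])

```text
clock: 5.1
tool_pos: [0.4462, -0.2556, 0.1214]
orientation: [-180.0, 0.0, -179.9]
force: [0.1, 0.1, -1.5]
opening: 0.0315
gripper_force: 30.0
```

```bash
python3 w.py w4
```

```text
t 5.1 tcp [ 0.4462 -0.2556  0.1214] [-1.7999e+02  2.0000e-02 -1.7991e+02] open 0.0315 g 29.999815806149854 F [ 0.1  0.1 -1.5]
table z -0.0002
px [225. 202.] ztop 0.013 top [ 450.1 -295.3] [ 85.8 152.5] 7.2 mean [ 441.  -297.6] hsv [112. 203. 197.]
px [461. 221.] ztop 0.056 top [ 447.6 -110.3] [29.7 28.8] 82.1 mean [ 447.  -111.3] hsv [80. 64. 10.]
```

View pics/w4.png

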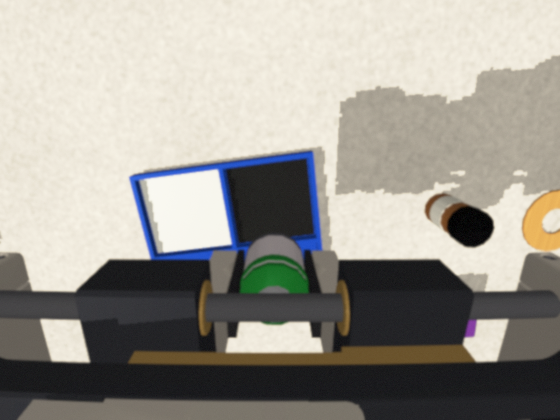

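The wrist view shows the black bay at about (228,170), (310,160), (318,238), (236,246). The white bay is to its left, and the held objective is in front.

```bash
cat > bay.py <<'E'
from h import *
def bays(m,p,P=None):
    hsv=cv2.cvtColor(p,cv2.COLOR_RGB2HSV)
    return hsv
p=cv2.imread("pics/w4.png")[:,:,::-1].copy(); m=vision.camera_model("wrist")
print(np.round(onplane(m,[[228,170],[310,160],[318,238],[236,246]],.004),4).tolist())
print("rim", np.round(onplane(m,[[132,176],[314,151],[322,247],[150,258]],.012),4).tolist())
E
python3 bay.py
```

```text
[[0.4145, -0.2942, 0.004], [0.406, -0.2262, 0.004], [0.4753, -0.2166, 0.004], [0.4832, -0.2898, 0.004]]
rim [[0.4178, -0.3721, 0.012], [0.3976, -0.2241, 0.012], [0.4805, -0.214, 0.012], [0.4916, -0.3656, 0.012]]
```

Request:
move_arm(moves=[2, 0, 0, 2, 0, 0, 0, 2, 0, 0, 2.5, 0, 0, 0, 2, 0, 0, 2.5, 0, 0, 0, 2, 0, 0, 1.5, 0, 0, 0, 2, 0, 0, 0.7, 0, 0, 0, 2, 0, 0, 0.3, 0, 0, 0, 2, 0, 0, 0, 0, 0, 0, 2, 0, 0, 0, 0, 0, 0])

```text
clock: 5.95
tool_pos: [0.4459, -0.256, 0.027]
orientation: [-180.0, 0.1, -179.9]
force: [-0.1, -0.1, -1.0]
opening: 0.0309
gripper_force: 30.0
```

Request:
move_arm(moves=[2, 0, 0, 0.1, 0, 0, 0, 2, 0, 0, 0, 0, 0, 0])

```text
clock: 6.15
tool_pos: [0.4455, -0.256, 0.0259]
orientation: [-180.0, 0.1, -180.0]
force: [0.2, -0.3, -1.3]
opening: 0.0309
gripper_force: 30.0
```

Request:
move_arm(moves=[2, 0, 0, 0.1, 0, 0, 0, 2, 0, 0, 0, 0, 0, 0])

```text
clock: 6.35
tool_pos: [0.4452, -0.256, 0.0244]
orientation: [-180.0, 0.0, -180.0]
force: [0.0, 0.3, -1.0]
opening: 0.0312
gripper_force: 30.0
```

Request:
move_arm(moves=[2, 0, 0, 0.1, 0, 0, 0, 2, 0, 0, 0, 0, 0, 0])

```text
clock: 6.55
tool_pos: [0.4451, -0.256, 0.0232]
orientation: [180.0, -0.0, -180.0]
force: [-0.4, -0.3, -1.5]
opening: 0.0314
gripper_force: 30.0
```

Request:
move_arm(moves=[2, 0, 0, 0.06, 0, 0, 0, 2, 0, 0, 0, 0, 0, 0])

```text
clock: 6.75
tool_pos: [0.4451, -0.256, 0.0226]
orientation: [180.0, -0.0, -180.0]
force: [0.2, 0.2, -1.1]
opening: 0.0309
gripper_force: 30.0
```

Request:
move_arm(moves=[2, 0, 0, 0.05, 0, 0, 0, 2, 0, 0, 0, 0, 0, 0])

```text
clock: 6.95
tool_pos: [0.4452, -0.256, 0.0224]
orientation: [-180.0, 0.0, -180.0]
force: [-0.6, -0.6, 1.1]
opening: 0.0309
gripper_force: 30.0
```

Request:
move_arm(moves=[2, 0, 0, 0.05, 0, 0, 0, 2, 0, 0, 0, 0, 0, 0])

```text
clock: 7.15
tool_pos: [0.4453, -0.256, 0.0223]
orientation: [-180.0, 0.0, -179.9]
force: [-1.7, 1.7, 7.7]
opening: 0.0312
gripper_force: 30.0
```

Request:
move_arm(moves=[2, 0, 0, -0.05, 0, 0, 0, 3.4, 0, 0, 0, 0, 0, 0, 4.2, 0, 0, 0, 0, 0, 0, 5.2, 0, 0, 0, 0, 0, 0, 5.2, 0, 0, 0, 0, 0, 0, 5.2, 0, 0, -1.5, 0, 0, 0, 5.2, 0, 0, -4, 0, 0, 0, 5.6, 0, 0, -4, 0, 0, 0])

```text
clock: 7.95
tool_pos: [0.4444, -0.2559, 0.1177]
orientation: [180.0, -0.1, -180.0]
force: [1.6, -0.7, -0.0]
opening: 0.0547
gripper_force: 0.0
```

```bash
python3 w.py w5
```

```text
t 7.95 tcp [ 0.4444 -0.2559  0.1177] [ 1.7998e+02 -1.5000e-01 -1.7995e+02] open 0.0547 g 0.0 F [ 1.6 -0.7 -0. ]
table z -0.0002
px [251. 212.] ztop 0.054 top [ 445.2 -256.8] [22.4 21.7] 55.4 mean [ 444.3 -256.7] hsv [ 62.  34. 154.]
px [464. 225.] ztop 0.056 top [ 447.7 -109.9] [30.3 28.7] 65.9 mean [ 446.9 -111.4] hsv [80. 64. 10.]
```

View pics/w5.png

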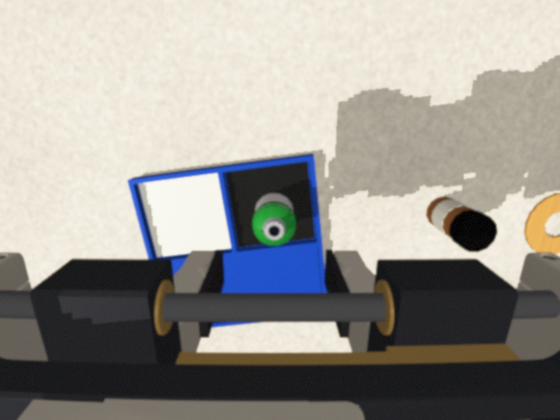

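Green stands upright in the black bay, at (274,222). Next is the orange vial.

Request:
move_arm(moves=[5.6, -1, 2, -2, 0, 0, 0, 5.6, -2.2, 4, -1, 0, 0, 0, 5.6, -2.2, 4, 0, 0, 0, 0, 5.6, -2.2, 4, 0, 0, 0, 0, 5.6, -2.2, 4, 0, 0, 0, 0, 5.6, -2.2, 4, 0, 0, 0, 0, 5.6, -2.2, 4, 0, 0, 0, 0, 5.6, -2.2, 4, 0, 0, 0, 0])

```text
clock: 8.8
tool_pos: [0.6095, 0.046, 0.1472]
orientation: [180.0, 0.0, -179.9]
force: [2.2, -0.9, 0.8]
opening: 0.0557
gripper_force: 0.0
```

Request:
move_arm(moves=[5.6, -2.2, 3.5, 0, 0, 0, 0, 5.6, -2.3, 3, 0, 0, 0, 0, 5.6, 0, 0, 0, 0, 0, 0, 5.6, 0, 0, 0, 0, 0, 0, 5.6, 0, 0, 0, 0, 0, 0])

```text
clock: 9.3
tool_pos: [0.6533, 0.1086, 0.1469]
orientation: [-180.0, -0.0, -180.0]
force: [0.3, 0.7, -0.3]
opening: 0.0556
gripper_force: 0.0
```

```bash
python3 w.py w6
```

```text
t 9.3 tcp [0.6533 0.1086 0.1469] [-1.7998e+02 -5.0000e-02 -1.7997e+02] open 0.0556 g 0.0 F [ 0.3  0.7 -0.3]
table z -0.0002
px [477.  64.] ztop 0.013 top [532.1 294.1] [154.1 100. ] 71.7 mean [536.3 278.5] hsv [ 22. 195. 189.]
px [26. 72.] ztop 0.037 top [541.7 -93.2] [37.  34.6] 4.0 mean [542.5 -89.9] hsv [142. 148. 163.]
px [157.  96.] ztop 0.017 top [562.7  10.6] [60.7 59.2] 88.7 mean [562.1  11.3] hsv [  5.  52. 244.]
px [272.  84.] ztop 0.051 top [554.8 107.1] [20.9 22.2] 86.0 mean [555.  106.7] hsv [  5.  19. 174.]
px [276. 209.] ztop 0.056 top [652.4 109.9] [28.9 28.4] 0.9 mean [651.6 110.1] hsv [ 11. 213. 246.]
px [146. 216.] ztop 0.051 top [662.6  -3.9] [20.4 20.2] 3.2 mean [661.6  -3.2] hsv [113.  22. 163.]
px [274. 342.] ztop 0.023 top [805.9 108. ] [163.9  18.9] 89.8 mean [806.8 108.2] hsv [135.  23.  32.]
```

Request:
move_arm(moves=[5.6, 0.1, 0.1, 2, 0, 0, 0, 5.6, 0, 0, 3, 0, 0, 0, 5.6, 0, 0, 3, 0, 0, 0, 5.6, 0, 0, 2.5, 0, 0, 0, 5.6, 0, 0, 1.5, 0, 0, 0, 5.6, 0, 0, 0.7, 0, 0, 0, 5.6, 0, 0, 0.1, 0, 0, 0, 5.6, 0, 0, 0, 0, 0, 0])

```text
clock: 10.15
tool_pos: [0.6536, 0.1103, 0.0203]
orientation: [180.0, 0.1, -180.0]
force: [1.4, -0.1, 0.8]
opening: 0.0558
gripper_force: 0.0
```

Request:
move_arm(moves=[4.5, 0, 0, 0, 0, 0, 0, 3.3, 0, 0, 0, 0, 0, 0, 2, 0, 0, 0, 0, 0, 0, 2, 0, 0, 0, 0, 0, 0, 2, 0, 0, 0, 0, 0, 0])

```text
clock: 10.65
tool_pos: [0.6531, 0.1103, 0.0196]
orientation: [180.0, 0.0, -179.9]
force: [-0.5, 0.5, 2.6]
opening: 0.0287
gripper_force: 30.0
```

Request:
move_arm(moves=[2, 0, 0, -0.5, 0, 0, 0, 2, 0, 0, -2.5, 0, 0, 0, 2, 0, 0, -4, 0, 0, 0, 2, 0.8, -1.8, -3.2, 0, 0, 0, 2, 1.7, -3.7, 0, 0, 0, 0, 2, 1.8, -4, 0, 0, 0, 0, 2, 1.8, -4, 0, 0, 0, 0, 2, 1.8, -4, 0, 0, 0, 0])

```text
clock: 11.45
tool_pos: [0.573, -0.0661, 0.1217]
orientation: [180.0, 0.0, -179.9]
force: [0.0, -0.8, -0.2]
opening: 0.0287
gripper_force: 30.0
```

Request:
move_arm(moves=[2, 1.8, -4, 0, 0, 0, 0, 2, 1.8, -4, 0, 0, 0, 0, 2, 1.8, -4, 0, 0, 0, 0, 2, 1.8, -4, 0, 0, 0, 0, 2, 1.8, -4, 0, 0, 0, 0, 2, 1.8, -3.9, 0, 0, 0, 0, 2, 1.2, -2.6, 0, 0, 0, 0, 2, 0, 0, 0, 0, 0, 0])

```text
clock: 12.25
tool_pos: [0.4524, -0.3325, 0.1213]
orientation: [-180.0, -0.0, 179.8]
force: [-0.6, -0.7, 0.4]
opening: 0.0288
gripper_force: 30.0
```

Request:
move_arm(moves=[2, 0, 0, 0, 0, 0, 0, 2, 0, 0, 0, 0, 0, 0])

```text
clock: 12.45
tool_pos: [0.4545, -0.3295, 0.1214]
orientation: [180.0, 0.0, -179.9]
force: [0.4, 0.3, -0.7]
opening: 0.0287
gripper_force: 30.0
```

Request:
move_arm(moves=[2, 0.1, 0, 2, 0, 0, 0, 2, 0, 0, 2.5, 0, 0, 0, 2, 0, 0, 2.5, 0, 0, 0, 2, 0, 0, 1.6, 0, 0, 0, 2, 0, 0, 0.7, 0, 0, 0, 2, 0, 0, 0.3, 0, 0, 0, 2, 0, 0, 0, 0, 0, 0, 2, 0, 0, 0.1, 0, 0, 0])

```text
clock: 13.25
tool_pos: [0.4541, -0.33, 0.0252]
orientation: [-180.0, 0.1, -179.9]
force: [0.1, 0.3, -0.3]
opening: 0.0289
gripper_force: 30.0
```

Request:
move_arm(moves=[2, 0, 0, 0.05, 0, 0, 0, 2, 0, 0, 0, 0, 0, 0])

```text
clock: 13.45
tool_pos: [0.4535, -0.3301, 0.0243]
orientation: [-180.0, 0.1, -180.0]
force: [0.1, -0.2, -0.8]
opening: 0.0284
gripper_force: 30.0
```

Request:
move_arm(moves=[2, 0, 0, 0.05, 0, 0, 0, 2, 0, 0, 0, 0, 0, 0])

```text
clock: 13.65
tool_pos: [0.4535, -0.3301, 0.0236]
orientation: [-180.0, 0.0, -180.0]
force: [-0.3, 1.1, 2.5]
opening: 0.0286
gripper_force: 30.0
```

Contact felt with the vial over the white bay. Releasing it, then moving to the slide box and turning the tool to match it.

Request:
move_arm(moves=[3.2, 0, 0, 0, 0, 0, 0, 4, 0, 0, 0, 0, 0, 0, 5.2, 0, 0, 0, 0, 0, 0, 5.2, 0, 0, 0, 0, 0, 0, 5.2, 0, 0, -1.5, 0, 0, 0, 5.2, 0, 0, -4, 0, 0, 0, 5.6, 0, 0, -4, 0, 0, 0, 5.6, -0.5, 1, -2, 0, 0, 0])

```text
clock: 14.45
tool_pos: [0.4592, -0.321, 0.1417]
orientation: [-179.9, 0.2, -180.0]
force: [0.9, 0.5, -0.2]
opening: 0.0561
gripper_force: 0.0
```

```bash
python3 w.py w7
```

```text
t 14.45 tcp [ 0.4592 -0.321   0.1417] [-179.9     0.2  -179.98] open 0.0561 g 0.0 F [ 0.9  0.5 -0.2]
table z -0.0002
px [292. 198.] ztop 0.060 top [ 453.  -330.2] [28.1 29.3] 89.3 mean [ 452.  -330.2] hsv [ 12. 209. 250.]
px [352. 192.] ztop 0.055 top [ 445.7 -256.7] [20.3 21.1] 41.4 mean [ 444.7 -257.3] hsv [ 62.  15. 112.]
px [526. 197.] ztop 0.056 top [ 448.2 -110.3] [30.1 28.8] 60.1 mean [ 447.5 -111.7] hsv [75. 64.  9.]
px [508. 272.] ztop 0.037 top [ 527.9 -103. ] [16.3  9.7] 89.4 mean [ 525.9 -102.4] hsv [141. 155. 128.]
```

Request:
move_arm(moves=[5.6, -1.5, 3.5, 0, 0, 0, 0, 5.6, -1.5, 3.5, 0, 0, 0, 0, 5.6, -1.5, 3.5, 0, 0, 0, 0, 5.6, -1.5, 3.5, 0, 0, 0, 0, 5.6, -1.5, 3.5, 0, 0, 0, -0.1, 5.6, -1, 2.5, 0, 0, 0, -0.138, 5.6, 0, 0, 0, 0, 0, -0.138, 5.6, 0, 0, 0, 0, 0, -0.138])

```text
clock: 15.3
tool_pos: [0.5406, -0.1179, 0.1378]
orientation: [180.0, -0.0, -150.1]
force: [-0.9, 0.0, 0.6]
opening: 0.0556
gripper_force: 0.0
```

Request:
move_arm(moves=[6, 0, 0, 0, 0, 0, -0.138, 6, 0, 0, 0, 0, 0, -0.138, 6, 0, 0, 0, 0, 0, -0.138, 6, 0, 0, 0, 0, 0, -0.138, 6, 0, 0, 0, 0, 0, -0.138, 6, 0, 0, 0, 0, 0, -0.138, 6, 0, 0, 0, 0, 0, -0.138, 6, 0, 0, 0, 0, 0, -0.138])

```text
clock: 16.1
tool_pos: [0.5403, -0.119, 0.1379]
orientation: [180.0, 0.0, -86.9]
force: [0.4, 0.0, 0.1]
opening: 0.0605
gripper_force: 0.0
```

Request:
move_arm(moves=[6, 0, 0, 0, 0, 0, -0.04, 6, 0, 0, 0, 0, 0, 0, 6, 0, 0, 0, 0, 0, 0, 6, 0, 0, 0, 0, 0, 0])

```text
clock: 16.5
tool_pos: [0.5405, -0.119, 0.1381]
orientation: [180.0, -0.0, -85.0]
force: [0.3, -0.5, 1.0]
opening: 0.0602
gripper_force: 0.0
```

```bash
python3 w.py w8
```

```text
t 16.5 tcp [ 0.5405 -0.119   0.1381] [179.99  -0.   -85.02] open 0.0602 g 0.0 F [ 0.3 -0.5  1. ]
table z -0.0002
px [372.  63.] ztop 0.013 top [ 476.2 -252.2] [149.3  74.8] 7.4 mean [ 472.6 -241.7] hsv [111. 206. 179.]
px [419.  43.] ztop 0.055 top [ 446.  -255.6] [21.1 20.5] 80.8 mean [ 447.2 -255.7] hsv [ 60.   11.5 136.5]
px [270. 206.] ztop 0.037 top [ 544.2 -119.9] [36.5 84.6] 4.8 mean [ 544.3 -122.3] hsv [141. 150. 147.]
px [383. 233.] ztop 0.056 top [ 448.4 -110.2] [28.5 29.1] 25.3 mean [ 449.1 -110.7] hsv [60. 64. 10.]
px [241. 334.] ztop 0.016 top [561.4  22.2] [59.3 37.6] 3.9 mean [561.7  19.2] hsv [  3.  72. 165.]
```

View pics/w8.png

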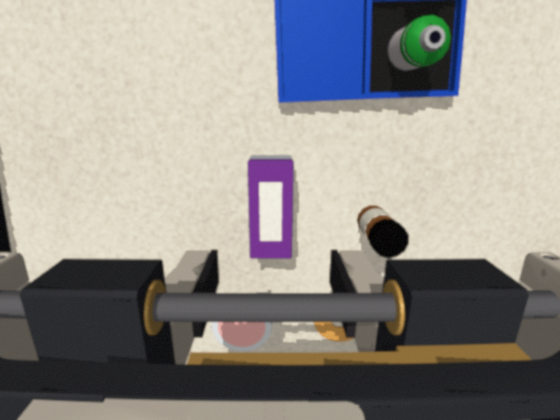

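The slide box is at (270,206), in line with the fingers. The black vial (385,235) is clear of the finger path.

Request:
move_arm(moves=[6, 0.1, 0.35, 2, 0, 0, 0, 6, 0, 0, 3, 0, 0, 0, 6, 0, 0, 3, 0, 0, 0, 6, 0, 0, 2, 0, 0, 0, 6, 0, 0, 1.3, 0, 0, 0, 6, 0, 0, 0.6, 0, 0, 0, 6, 0, 0, 0.1, 0, 0, 0, 6, 0, 0, 0, 0, 0, 0])

```text
clock: 17.35
tool_pos: [0.5377, -0.1203, 0.0189]
orientation: [-179.9, -0.0, -85.0]
force: [0.3, 0.0, 0.4]
opening: 0.0598
gripper_force: 0.0
```

Request:
move_arm(moves=[5, 0, 0, 0, 0, 0, 0, 4, 0, 0, 0, 0, 0, 0, 2.5, 0, 0, 0, 0, 0, 0, 2.5, 0, 0, 0, 0, 0, 0, 2.5, 0, 0, 0, 0, 0, 0])

```text
clock: 17.85
tool_pos: [0.5381, -0.1202, 0.019]
orientation: [-179.9, -0.0, -84.9]
force: [1.1, 0.9, 5.2]
opening: 0.0359
gripper_force: 30.0
```

Box is gripped; the fingers slid it a few mm because I had the sign of tool y wrong. Carrying it to the long bay.

Request:
move_arm(moves=[2.5, 0, 0, -0.5, 0, 0, 0, 2.5, 0, 0, -2.5, 0, 0, 0, 2.5, 0, 0, -4, 0, 0, 0, 2.5, 1.5, 0.3, -3.2, 0, 0, 0, 2.5, 3.5, 0.6, 0, 0, 0, 0, 2.5, 4, 0.8, 0, 0, 0, 0, 2.5, 4, 0.7, 0, 0, 0, 0, 2.5, 2.5, 0.4, 0, 0, 0, 0])

```text
clock: 18.65
tool_pos: [0.5215, -0.2792, 0.12]
orientation: [179.9, 0.0, -85.0]
force: [0.5, 0.4, -0.9]
opening: 0.0359
gripper_force: 30.0
```

Request:
move_arm(moves=[2.5, 0.5, 0.1, 0, 0, 0, -0.047, 2.5, 0, 0, 0, 0, 0, 0, 2.5, 0, 0, 0, 0, 0, 0, 2.5, 0, 0, 0, 0, 0, 0])

```text
clock: 19.05
tool_pos: [0.5221, -0.2815, 0.1202]
orientation: [180.0, 0.0, -82.3]
force: [-0.1, -0.2, -1.2]
opening: 0.0357
gripper_force: 30.0
```

```bash
python3 w.py w9
python3 - <<'E'
from h import *
p,d,m=snap("side"); q,e,_=snap("scene")
cv2.imwrite("pics/s9.png",cv2.resize(np.vstack([p[120:300,230:480],q[130:310,60:310]])[:,:,::-1],None,fx=1.6,fy=1.6))
E
```

```text
t 19.05 tcp [ 0.5221 -0.2815  0.1202] [ 1.7998e+02  2.0000e-02 -8.2280e+01] open 0.0357 g 29.997871220111847 F [-0.1 -0.2 -1.2]
table z -0.0002
px [356. 166.] ztop 0.060 top [ 453.7 -330.2] [28.3 28.9] 86.8 mean [ 454.2 -330.7] hsv [ 12. 210. 250.]
px [359. 247.] ztop 0.048 top [ 447.5 -267.7] [28.7  9.5] 7.8 mean [ 448.2 -267.7] hsv [ 64. 185. 166.]
```

View pics/s9.png

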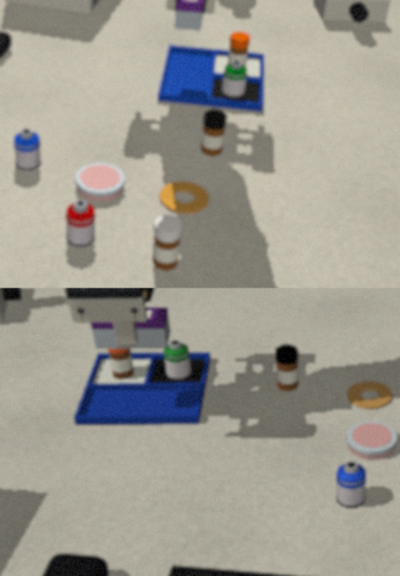

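The box is held level, and the orange vial and green objective are in place. Lowering it.

Request:
move_arm(moves=[2.5, 0, 0, 2, 0, 0, 0, 2.5, 0, 0, 2.5, 0, 0, 0, 2.5, 0, 0, 2.5, 0, 0, 0, 2.5, 0, 0, 1.5, 0, 0, 0, 2.5, 0, 0, 0.7, 0, 0, 0, 2.5, 0, 0, 0.3, 0, 0, 0, 2.5, 0, 0, 0, 0, 0, 0, 2.5, 0, 0, 0.1, 0, 0, 0])

```text
clock: 20.0
tool_pos: [0.5231, -0.2824, 0.0252]
orientation: [-179.9, -0.0, -82.2]
force: [0.7, 0.0, -0.9]
opening: 0.036
gripper_force: 30.0
```

Request:
move_arm(moves=[2.5, 0, 0, 0.05, 0, 0, 0, 2.5, 0, 0, 0, 0, 0, 0])

```text
clock: 20.2
tool_pos: [0.5226, -0.2823, 0.0243]
orientation: [-179.9, -0.0, -82.3]
force: [0.1, 0.5, -1.0]
opening: 0.0359
gripper_force: 30.0
```

Request:
move_arm(moves=[2.5, 0, 0, 0.05, 0, 0, 0, 2.5, 0, 0, 0, 0, 0, 0])

```text
clock: 20.4
tool_pos: [0.5223, -0.2823, 0.0234]
orientation: [-180.0, -0.0, -82.3]
force: [-0.2, -0.1, -0.9]
opening: 0.0358
gripper_force: 30.0
```

Request:
move_arm(moves=[2.5, 0, 0, 0.05, 0, 0, 0, 2.5, 0, 0, 0, 0, 0, 0])

```text
clock: 20.6
tool_pos: [0.5224, -0.2823, 0.023]
orientation: [-180.0, -0.0, -82.3]
force: [-0.2, 0.3, 2.0]
opening: 0.0358
gripper_force: 30.0
```

Request:
move_arm(moves=[2.5, 0, 0, 0.03, 0, 0, 0, 2.5, 0, 0, 0, 0, 0, 0])

```text
clock: 20.8
tool_pos: [0.5224, -0.2823, 0.023]
orientation: [-180.0, -0.0, -82.3]
force: [-2.1, 0.7, 5.8]
opening: 0.0358
gripper_force: 30.0
```

Request:
move_arm(moves=[3.8, 0, 0, -0.03, 0, 0, 0, 4.3, 0, 0, 0, 0, 0, 0, 5, 0, 0, 0, 0, 0, 0, 5, 0, 0, 0, 0, 0, 0, 5, 0, 0, -1.5, 0, 0, 0, 5, 0, 0, -4, 0, 0, 0, 5.6, 0, 0, -4, 0, 0, 0, 5.6, -1, -0.2, -2, 0, 0, 0])

```text
clock: 21.6
tool_pos: [0.5243, -0.2731, 0.1412]
orientation: [-179.8, -0.1, -82.3]
force: [0.5, 0.8, 0.3]
opening: 0.055
gripper_force: 0.0
```

```bash
python3 w.py w10
```

```text
t 21.6 tcp [ 0.5243 -0.2731  0.1412] [-1.7979e+02 -1.2000e-01 -8.2280e+01] open 0.055 g 0.0 F [0.5 0.8 0.3]
table z -0.0002
px [328. 176.] ztop 0.013 top [ 481.5 -290.6] [149.  152.7] 7.6 mean [ 481.2 -302.5] hsv [112. 207. 192.]
px [376. 156.] ztop 0.060 top [ 453.5 -330.2] [28.2 28.5] 22.1 mean [ 453.9 -330.5] hsv [ 12. 211. 248.]
px [278. 197.] ztop 0.041 top [ 523.  -282.5] [36.5 84.4] 7.6 mean [ 523.3 -284.9] hsv [141. 155. 161.]
px [362. 238.] ztop 0.055 top [ 445.9 -256.7] [21.5 19.8] 87.8 mean [ 446.6 -258.1] hsv [ 58.  12. 162.]
```

View pics/w10.png

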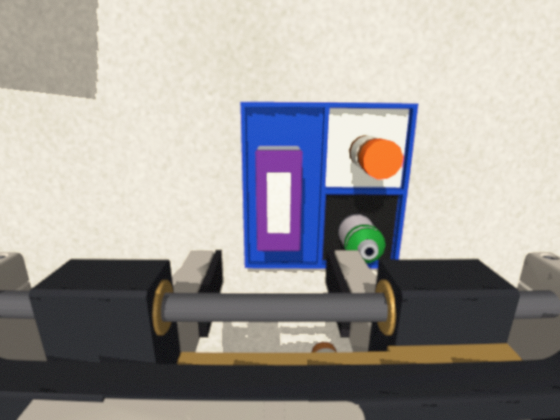

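Request:
move_arm(moves=[5.6, -3, -0.7, 0, 0, 0, 0, 5.6, -4.2, -0.9, 0, 0, 0, 0, 5.6, -4.2, -0.9, 0, 0, 0, 0, 5.6, -4.2, -0.9, 0, 0, 0, 0, 5.6, -4.2, -0.9, 0, 0, 0, 0, 5.6, -4.2, -0.9, 0, 0, 0, 0, 5.6, -4.2, -0.9, 0, 0, 0, 0, 5.6, -4.2, -0.9, 0, 0, 0, 0])

```text
clock: 22.45
tool_pos: [0.5484, 0.0602, 0.1376]
orientation: [-180.0, 0.0, -82.3]
force: [1.7, -0.7, 1.1]
opening: 0.0561
gripper_force: 0.0
```

Request:
move_arm(moves=[5.6, -3, -0.7, 0, 0, 0, 0, 5.6, -1.8, -0.5, 0, 0, 0, 0, 5.6, 0, 0, 0, 0, 0, 0, 5.6, 0, 0, 0, 0, 0, 0, 5.6, 0, 0, 0, 0, 0, 0])

```text
clock: 22.95
tool_pos: [0.5539, 0.1066, 0.1375]
orientation: [180.0, -0.0, -82.3]
force: [-0.1, 0.2, -1.0]
opening: 0.0563
gripper_force: 0.0
```

```bash
python3 w.py w11
```

```text
t 22.95 tcp [0.5539 0.1066 0.1375] [ 1.7996e+02 -1.0000e-02 -8.2320e+01] open 0.0563 g 0.0 F [-0.1  0.2 -1. ]
table z -0.0002
px [148.  48.] ztop 0.051 top [662.  -5.] [20.7 21.4] 83.4 mean [661.7  -4.4] hsv [112.  14. 139.]
px [280.  88.] ztop 0.017 top [562.5  10.4] [59.7 59.9] 69.1 mean [562.6   9.8] hsv [  3.  66. 225.]
px [  4. 207.] ztop 0.018 top [797.8 140.3] [92.4  7.7] 85.5 mean [798.9 152.9] hsv [120.  36.  16.]
px [273. 210.] ztop 0.051 top [555.6 105.9] [19.  20.7] 7.3 mean [555.3 105.6] hsv [  5.  21. 149.]
px [389. 236.] ztop 0.056 top [455.9 112.4] [29.2 26.3] 9.2 mean [456.4 112.4] hsv [ 15.  13. 229.]
px [321. 334.] ztop 0.013 top [481.8 238.7] [48.1 41. ] 12.8 mean [487.4 237.8] hsv [ 22. 197. 153.]
```

The blue kit is complete: box, vial and objective each sit in their bays in the wrist view. Red is at (273,210), close to under the tool.

Request:
move_arm(moves=[5.6, 0.05, -0.15, 2, 0, 0, 0, 5.6, 0, 0, 3, 0, 0, 0, 5.6, 0, 0, 3, 0, 0, 0, 5.6, 0, 0, 2, 0, 0, 0, 5.6, 0, 0, 1.2, 0, 0, 0, 5.6, 0, 0, 0.55, 0, 0, 0, 5.6, 0, 0, 0.1, 0, 0, 0, 5.6, 0, 0, 0, 0, 0, 0])

```text
clock: 23.8
tool_pos: [0.5562, 0.1073, 0.02]
orientation: [-179.9, 0.0, -82.3]
force: [-0.6, -1.2, -0.7]
opening: 0.0564
gripper_force: 0.0
```

Request:
move_arm(moves=[4.5, 0, 0, 0, 0, 0, 0, 3.5, 0, 0, 0, 0, 0, 0, 2, 0, 0, 0, 0, 0, 0, 2, 0, 0, 0, 0, 0, 0, 2, 0, 0, 0, 0, 0, 0])

```text
clock: 24.3
tool_pos: [0.5557, 0.1074, 0.0196]
orientation: [-180.0, 0.0, -82.3]
force: [-1.6, 1.2, 4.3]
opening: 0.0309
gripper_force: 30.0
```

Request:
move_arm(moves=[2, 0, 0, -0.5, 0, 0, 0, 2, 0, 0, -2.5, 0, 0, 0, 2, 0, 0, -4, 0, 0, 0, 2, -1.5, 0.2, -3.2, 0, 0, 0, 2, -3.5, 0.5, 0, 0, 0, 0, 2, -4, 0.6, 0, 0, 0, 0, 2, -4, 0.6, 0, 0, 0, 0, 2, -4, 0.6, 0, 0, 0, 0])

```text
clock: 25.1
tool_pos: [0.5073, 0.2736, 0.1216]
orientation: [-180.0, 0.0, -82.3]
force: [1.1, -0.2, -2.4]
opening: 0.031
gripper_force: 30.0
```

Request:
move_arm(moves=[2, -4, 0.5, 0, 0, 0, 0, 2, -2.7, 0.4, 0, 0, 0, 0, 2, -1, 0.1, 0, 0, 0, 0, 2, 0, 0, 0, 0, 0, 0, 2, 0, 0, 0, 0, 0, 0, 2, 0, 0, 0, 0, 0, 0])

```text
clock: 25.7
tool_pos: [0.4879, 0.3462, 0.1212]
orientation: [180.0, -0.0, -82.3]
force: [-0.6, -0.4, -1.3]
opening: 0.0313
gripper_force: 30.0
```

```bash
python3 w.py w12
```

```text
t 25.7 tcp [0.4879 0.3462 0.1212] [ 1.7998e+02 -2.0000e-02 -8.2330e+01] open 0.0313 g 29.99980581989803 F [-0.6 -0.4 -1.3]
table z -0.0001
px [256. 136.] ztop 0.013 top [509.  301.8] [153.2 149.1] 71.6 mean [510. 290.] hsv [ 24. 189. 241.]
```

View pics/w12.png

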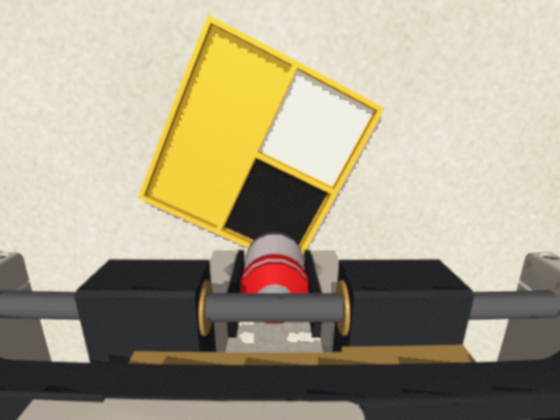

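The yellow tray measures (0.509, 0.302) with yaw about -18°, with black bay around (277,205), so the target holds. Lowering.

Request:
move_arm(moves=[2, -0.15, 0, 2, 0, 0, 0, 2, 0, 0, 2.5, 0, 0, 0, 2, 0, 0, 2.5, 0, 0, 0, 2, 0, 0, 1.6, 0, 0, 0, 2, 0, 0, 0.7, 0, 0, 0, 2, 0, 0, 0.3, 0, 0, 0, 2, 0, 0, 0.1, 0, 0, 0, 2, 0, 0, 0, 0, 0, 0])

```text
clock: 26.55
tool_pos: [0.488, 0.3491, 0.0251]
orientation: [-179.9, 0.1, -82.3]
force: [0.1, 0.9, -1.2]
opening: 0.0312
gripper_force: 30.0
```

Request:
move_arm(moves=[2, 0, 0, 0.05, 0, 0, 0, 2, 0, 0, 0, 0, 0, 0])

```text
clock: 26.75
tool_pos: [0.4877, 0.3491, 0.0244]
orientation: [-180.0, 0.0, -82.3]
force: [-0.1, 0.2, -0.9]
opening: 0.0312
gripper_force: 30.0
```

Request:
move_arm(moves=[2, 0, 0, 0.05, 0, 0, 0, 2, 0, 0, 0, 0, 0, 0])

```text
clock: 26.95
tool_pos: [0.4877, 0.3491, 0.0236]
orientation: [-180.0, 0.0, -82.3]
force: [-0.9, -0.1, 2.4]
opening: 0.0317
gripper_force: 30.0
```

Request:
move_arm(moves=[3.4, 0, 0, 0, 0, 0, 0, 4.2, 0, 0, 0, 0, 0, 0, 5.2, 0, 0, 0, 0, 0, 0, 5.2, 0, 0, 0, 0, 0, 0, 5.2, 0, 0, -1.5, 0, 0, 0, 5.2, 0, 0, -4, 0, 0, 0, 5.6, 0, 0, -4, 0, 0, 0, 5.6, 1, 0.3, -2, 0, 0, 0])

```text
clock: 27.75
tool_pos: [0.4873, 0.3402, 0.1418]
orientation: [-179.8, 0.1, -82.2]
force: [0.1, -0.2, 0.1]
opening: 0.0556
gripper_force: 0.0
```

```bash
python3 w.py w13
```

```text
t 27.75 tcp [0.4873 0.3402 0.1418] [-1.7978e+02  1.5000e-01 -8.2190e+01] open 0.0556 g 0.0 F [ 0.1 -0.2  0.1]
table z -0.0001
px [258. 148.] ztop 0.013 top [509.  301.8] [152.8 148.8] 71.7 mean [508.2 296.4] hsv [ 23. 192. 229.]
px [272. 218.] ztop 0.055 top [488.  348.1] [20.4 20.7] 20.3 mean [488.4 347.4] hsv [  3.  30. 158.]
```

Request:
move_arm(moves=[5.6, 3, 0.8, 0, 0, 0, 0, 5.6, 4, 1.1, 0, 0, 0, 0, 5.6, 4, 1.1, 0, 0, 0, 0, 5.6, 4, 1.1, 0, 0, 0, 0, 5.6, 4, 1.1, 0, 0, 0, 0, 5.6, 3, 0.8, 0, 0, 0, 0, 5.6, 0, 0, 0, 0, 0, 0, 5.6, 0, 0, 0, 0, 0, 0])

```text
clock: 28.6
tool_pos: [0.4562, 0.1119, 0.1384]
orientation: [-180.0, 0.0, -82.3]
force: [0.2, 1.2, -0.6]
opening: 0.0559
gripper_force: 0.0
```

Request:
move_arm(moves=[5.6, 0, 0, 0, 0, 0, 0, 5.6, 0, 0, 0, 0, 0, 0])

```text
clock: 28.8
tool_pos: [0.4563, 0.1132, 0.1381]
orientation: [180.0, -0.0, -82.2]
force: [-0.5, 0.5, 0.6]
opening: 0.056
gripper_force: 0.0
```

```bash
python3 w.py w14
```

```text
t 28.8 tcp [0.4563 0.1132 0.1381] [180.    -0.   -82.22] open 0.056 g 0.0 F [-0.5  0.5  0.6]
table z -0.0002
px [26. 26.] ztop 0.050 top [658.1  -4.3] [22.2 15.6] 86.5 mean [657.8  -4.4] hsv [111.   46.  128.5]
px [159.  63.] ztop 0.017 top [562.5  10.4] [60.1 59.9] 15.7 mean [561.8  10. ] hsv [  3.  70. 220.]
px [275. 215.] ztop 0.056 top [455.3 113.7] [28.4 29. ] 56.1 mean [455.8 113.1] hsv [ 16.  16. 226.]
px [277. 334.] ztop 0.013 top [437.9 248.4] [22.6 56.1] 50.4 mean [434.7 250.1] hsv [ 22. 196. 149.]
```

Request:
move_arm(moves=[5.6, 0, 0.05, 2, 0, 0, 0, 5.6, 0, 0, 3, 0, 0, 0, 5.6, 0, 0, 3, 0, 0, 0, 5.6, 0, 0, 2, 0, 0, 0, 5.6, 0, 0, 1.2, 0, 0, 0, 5.6, 0, 0, 0.6, 0, 0, 0, 5.6, 0, 0, 0.1, 0, 0, 0, 5.6, 0, 0, 0, 0, 0, 0])

```text
clock: 29.65
tool_pos: [0.4559, 0.1128, 0.0195]
orientation: [-180.0, 0.0, -82.2]
force: [-0.5, 0.6, 0.0]
opening: 0.0564
gripper_force: 0.0
```

Request:
move_arm(moves=[4.5, 0, 0, 0, 0, 0, 0, 3.3, 0, 0, 0, 0, 0, 0, 2, 0, 0, 0, 0, 0, 0, 2, 0, 0, 0, 0, 0, 0, 2, 0, 0, 0, 0, 0, 0])

```text
clock: 30.15
tool_pos: [0.4557, 0.1124, 0.0195]
orientation: [-180.0, 0.0, -82.3]
force: [-1.2, 0.8, 3.2]
opening: 0.029
gripper_force: 30.0
```

Request:
move_arm(moves=[2, 0, 0, -0.5, 0, 0, 0, 2, 0, 0, -2.5, 0, 0, 0, 2, 0, 0, -4, 0, 0, 0, 2, -1.5, -0.3, -3.2, 0, 0, 0, 2, -3.5, -0.65, 0, 0, 0, 0, 2, -4, -0.75, 0, 0, 0, 0, 2, -4, -0.75, 0, 0, 0, 0, 2, -2.5, -0.5, 0, 0, 0, 0])

```text
clock: 30.95
tool_pos: [0.4641, 0.2724, 0.1218]
orientation: [-179.9, 0.0, -82.2]
force: [0.9, 0.7, 0.3]
opening: 0.0286
gripper_force: 30.0
```

Request:
move_arm(moves=[2, -0.8, -0.1, 0, 0, 0, 0, 2, 0, 0, 0, 0, 0, 0, 2, 0, 0, 0, 0, 0, 0, 2, 0, 0, 0, 0, 0, 0])

```text
clock: 31.35
tool_pos: [0.4637, 0.2768, 0.1213]
orientation: [180.0, -0.0, -82.3]
force: [0.5, 0.2, -0.3]
opening: 0.0291
gripper_force: 30.0
```

Request:
move_arm(moves=[2, -0.1, 0, 2, 0, 0, 0, 2, 0, 0, 2.5, 0, 0, 0, 2, 0, 0, 2.5, 0, 0, 0, 2, 0, 0, 1.6, 0, 0, 0, 2, 0, 0, 0.7, 0, 0, 0, 2, 0, 0, 0.3, 0, 0, 0, 2, 0, 0, 0.1, 0, 0, 0, 2, 0, 0, 0, 0, 0, 0])

```text
clock: 32.15
tool_pos: [0.4641, 0.2792, 0.025]
orientation: [-179.9, 0.0, -82.3]
force: [-0.8, 0.7, -1.0]
opening: 0.0283
gripper_force: 30.0
```

Request:
move_arm(moves=[2, 0, 0, 0.05, 0, 0, 0, 2, 0, 0, 0, 0, 0, 0])

```text
clock: 32.35
tool_pos: [0.4639, 0.2792, 0.0243]
orientation: [-180.0, 0.0, -82.3]
force: [0.2, 0.1, -1.3]
opening: 0.0286
gripper_force: 30.0
```

Request:
move_arm(moves=[2, 0, 0, 0.05, 0, 0, 0, 2, 0, 0, 0, 0, 0, 0])

```text
clock: 32.55
tool_pos: [0.4639, 0.2792, 0.0235]
orientation: [-180.0, 0.0, -82.3]
force: [-1.0, -0.2, 2.1]
opening: 0.0284
gripper_force: 30.0
```

Request:
move_arm(moves=[3.2, 0, 0, 0, 0, 0, 0, 4, 0, 0, 0, 0, 0, 0, 5.2, 0, 0, 0, 0, 0, 0, 5.2, 0, 0, 0, 0, 0, 0, 5.2, 0, 0, -1.5, 0, 0, 0, 5.2, 0, 0, -4, 0, 0, 0, 5.2, 0, 0, -4, 0, 0, 0, 5.2, 0, 0, -4, 0, 0, 0])

```text
clock: 33.35
tool_pos: [0.4635, 0.2787, 0.1596]
orientation: [180.0, -0.0, -82.3]
force: [2.0, 0.0, -0.2]
opening: 0.052
gripper_force: 0.0
```

Request:
move_arm(moves=[5.2, 0, 0, -4, 0, 0, 0, 5.2, 0, 0, -2, 0, 0, 0, 5.2, 0, 0, 0, 0, 0, 0, 5.2, 0, 0, 0, 0, 0, 0, 5.2, 0, 0, 0, 0, 0, 0])

```text
clock: 33.85
tool_pos: [0.4632, 0.2785, 0.2171]
orientation: [179.9, -0.1, -82.3]
force: [-1.0, 0.4, 0.5]
opening: 0.0518
gripper_force: 0.0
```

```bash
python3 w.py w15
python3 - <<'E'
from h import *
p,d,m=snap("side"); cv2.imwrite("pics/s15.png",p[:,:,::-1])
E
```

```text
t 33.85 tcp [0.4632 0.2785 0.2171] [ 1.7991e+02 -6.0000e-02 -8.2280e+01] open 0.0518 g 0.0 F [-1.   0.4  0.5]
table z -0.0002
px [236. 206.] ztop 0.054 top [488.2 348.5] [20.8 21.2] 51.4 mean [488.1 347.2] hsv [  1.  59. 154.]
px [273. 193.] ztop 0.060 top [464.  280.6] [28.7 28.6] 57.0 mean [464.  280.1] hsv [ 15.  13. 232.]
px [ 15. 245.] ztop 0.048 top [755.5 380.9] [ 5.5 14.7] 17.1 mean [755.7 380.8] hsv [ 19.  29. 104.]
```

View pics/s15.png

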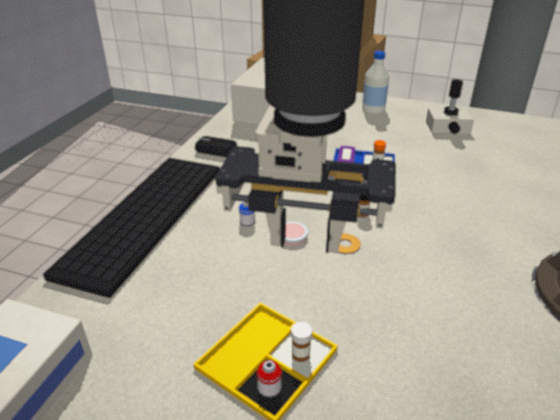

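The side view shows the red objective (269,378) and the white vial (301,340) upright in their bays. The blue objective and dish are where they started, so I'm handing in.

```bash
python3 -c "
from plant import ctrl
print(ctrl.close_job())"
```

```text
the job is handed in; nothing more can be done
None
```

Both kits are made up in the order asked and the job is handed in at about 34 s; the last wrist and side views show every item upright in its bay (the slide box flat), and no force reading passed 8 N.

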